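# Open the viewing fixture and clamp the blue glass slab in it

## Robot

A 6-joint arm with a two-finger parallel gripper is mounted at the origin on the work surface. World frame = base frame: x ahead of the robot, y to its left, z up, the work surface at z = 0. Lengths are in m, angles in rad, forces in N, time in s.
With the tool pointing down it reaches from about 0.3 to 0.875 m from the base axis. Payload 6.4 kg.
Tool frame: the origin (TCP) lies midway between the tips of the shut fingers; the grasp point (between the pads) lies 19 mm behind it; z points along the fingers, y is the line along which they close (so a half turn about z gives the same grasp; the last joint's range is limited). The gripper opens to 85 mm and grips with 20 to 120 N. Pads are 22 mm wide; open, the fingers measure 114 mm over their backs; the gripper's body (76 mm by 85 mm) begins 54 mm behind the grasp point. The pads swing forward as they close: fully open they stand 13 mm farther back than shut.
Start: joints at [1.104, 0.181, 1.607, -0, 1.354, -0.206], TCP at [0.148, 0.556, 0.231] pointing down, gripper open.
Joint ranges: [-2.99, 2.99], [-0.89, 2.07], [0.3, 2.58], [-1.14, 4.28], [0, 2.63], [-3.12, 3.12]. Speed limits (rad/s): [2.57, 2.57, 3.01, 3.14, 3.14, 3.14].

## Interface

Orientations are given as a unit quaternion [w, x, y, z].
In Python, from bench import ctrl gives the robot as it stands.
- The arm moves only by the tool send_rows, never from a script. Its argument "motion" is a list of rows, each a list of 7 numbers: the turn, a rotation vector about the tool's x, y, z in degrees, then the shift along the tool's x, y, z in mm, then the closure, from -1 (fully open) to 1 (shut). In form: [[rx, ry, rz, tx, ty, tz, grip], ...]. A call has exactly 10 rows; each row shifts and turns the commanded pose from where the row before left it, along the tool's axes as they then stand; what a row does not reach is not made up. A row lasts 1/10 s, in which the tool goes at most 50 mm and 8.59 degrees, less where a joint would pass 70% of its speed; a pose out of reach is approached as far as the arm can. A call is refused whole if a number of a shift passes 50 or a number of a turn 8.59, either way. A call with a gripper value outside its range is refused whole. The fingers move at their own pace and stop on an object; the grip force is fixed at half the most. Time passes only in rows, so rows that do not move let the fingers close, or fill a call up. It gives the time, the measured TCP pose, the force, the opening and the grip force at its end, in the units of the state.
- ctrl.get_obs(): the state, without advancing time (a new reading comes with each control period).
- ctrl.camera(name): name is "scene" or "top" or "wrist"; returns a dict with "color" (384x512x3 uint8, red, green, blue), "z_map" (384x512 float32, m along the optical axis (not along the pixel's ray), 0 where there is no reading), "mtx" (3x3 intrinsics, pixels), "extrinsics" (4x4, takes a point from camera to world coordinates); the wrist camera has in their place "hand_eye" (4x4, takes a point from camera to tool coordinates, whose origin is the TCP and whose axes are the flange's). Camera axes: x right, y down, z forward; pixel columns grow to the right and rows downward; lengths in m; the calibration is good to about 2 mm. A picture is of the moment at which its call begins: read the wrist's pose just before it.
- ctrl.hand_in(): hands the job in; it is judged then, once.
The state is a dict: "time_s": time; "q": joint angles; "dq": joint speeds; "joint_efforts": joint torques, N m; "eef_pos": TCP position; "eef_rot": TCP orientation; "wrist_force": force on the tool from outside, world axes, zero at the start; "torque": the same for the moment, N m; "opening": opening from 0.0 (shut) to 1.0 (fully open); "grasp_force": force on a finger pad.
Only numpy, scipy, OpenCV 4.12 (cv2) and the standard library are available. Lean on these libraries where they do the work, as an engineer would, in place of code of your own. Each camera call takes 0.05 s, during which the arm holds its last target. There are 200 camera calls.

## Task

Press the red release button of the blue viewing fixture so that its lid springs fully open. Then load the blue glass slab in the fixture: push one end under the lip of the sprung jaw, lower the other end behind the fixed stop, and let go so that the spring holds it flat on the white bed, centred across the jaws. Leave the lid open, and leave the other loose things on the bench where they are.

Things in the scene. Friction and masses are not known exactly. Their poses are not given: they have to be found in the camera images.
- fixture: blue clamshell viewing fixture, fixed; deck 200 (x) x 180 (y), 15 high. Origin: on the bench below the middle of a correctly seated slab; x points from the button to the hinge, z up. In front, x -164..-110, is a grey latch block 80 wide, 40 high, carrying the button. With the lid shut the rest is covered, up to 69 high. Beside the bed the deck is clear for fingers out to y +-85
- bed_top (a point): middle of the top of the white bed on the fixture's deck, 35 above the bench, 20 above the deck; the bed is 36 wide in y, x -60..45 in the fixture's frame. The seated slab lies on it along the fixture's x, its centre 6 above this point
- stop_face (a point): middle of the fixed stop's face, an aluminium wall 60 wide at x=-60 in the fixture's frame, facing +x; it stands 8 above the bed (43 above the bench). The slab's end near the button finally rests against it
- button_top (a point): centre of the top face of the red round release button, 32 mm across, 64 above the bench; it is pressed straight down
- button (a joint): travel of the release button, 0 = up, 0.008 m = fully down; sprung, 1.5 N to start, 5 N fully down. The catch lets go at about 0.005 and the lid then opens by itself
- lid (a joint): angle of the lid, 0 = shut and latched, stop at 1.75 rad. Blue frame with clear window, 194 x 180 x 49 deep, hinge along y at x=95, 20 above the bench, in the fixture's frame; springs upward and away from the button in about a second, and then stands about 220 above the bench, behind x=95
- jaw (a joint): how far the sprung jaw is pushed back towards +x of the fixture, 0 = free, stop at 0.018 m; spring 3 N at 0, 5.6 N at 0.006 (slab in place), 10 N at the stop
- jaw_face (a point): middle of the upright face of the sprung jaw (aluminium, 60 wide); free, at x=54 in the fixture's frame, 6 too near the stop for the slab. Its lip, orange strip on top, overhangs the face by 6 towards the stop; underside of the lip 18 above the bed, top 23 above. A slab end goes under the lip, against this face
- blue_slab_center (a point): centre of the blue glass slab, 120 (x) x 50 (y) x 12 (z) mm, 0.18 kg; either end may go to the jaw. It starts flat across the two cork battens of the wooden rest, and is to be gripped by its 50 mm width at its middle
- rest: wooden rest, fixed, 160 (x) x 220 (y), board 8 thick, two cork battens along y at x=-40 and 40, each 12 wide in x, tops 30 above the bench; carries the blue and the amber slab side by side, about 60 mm free between them. Origin under its middle
- amber_slab_center (a point): centre of the amber glass slab, same size as the blue one, to be left alone on the rest
- tweezers: steel tweezers lying on the bench, 155 long, 12 high, left alone
- paddle: graphite paddle with wooden handle, 200 long, left alone
- pail: steel pail 120 across, 125 high, left alone
- cork_block: cork block 90 x 60 x 45, left alone
- frit_jar: green glass jar with red cap, 64 across, 85 high, left alone
- reamer: hand tool like a screwdriver lying on the bench, left alone
- mug: white mug 80 across, 90 high, left alone
Not all that is in view belongs to the job. Of the things like the part that bears blue_slab_center, leave any that is pink or turquoise; of the rest the smaller one is meant.

How it is judged:
By the outcome, as a careful person would: the job done as asked, in the order asked, and still so for the second after the job is handed in, with the robot touching nothing.
It also fails if it takes over 62 s, if anything falls off the work surface, if the arm or the gripper's body presses on something with over 40 N, if the wrist force passes 120 N, or if a joint passes its speed limit or range.

## Working session

There is one attempt and no reset: what is moved stays moved. The work goes in short steps, Python scripts to look and compute and a tool call to move; the robot and the scene stay as the last step left them, time stands still between calls to the robot, and variables do not carry over. Pictures are saved under pics/ and viewed, at most 11 in all, crops included, and the job is handed in when it is done.

Besides the shell and the picture viewer there is one more tool, called in YAML: its name, and indented under it one key for each argument. send_rows: Moves the arm, as the interface text tells. Its arguments: {"type":"object","properties":{"motion":{"type":"array","items":{"type":"array","items":{"type":"number"}}}},"required":["motion"]}

```bash
mkdir -p pics; cat > h.py <<'E'
import numpy as np, cv2
from bench import ctrl
def snap(n):
    o=ctrl.get_obs(); c=ctrl.camera(n); return o,c
def save(c,f): cv2.imwrite('pics/'+f,c['color'][:,:,::-1])
E
python3 - <<'E'
from h import *
for n in('top','scene'):
    o,c=snap(n); save(c,n+'1.png'); np.savez('/tmp/'+n,**c); print(c['mtx'],c['extrinsics'])
print(o)
E
```

```text
[[478.75426408   0.         249.65583939]
 [  0.         478.75426408 184.96082765]
 [  0.           0.           1.        ]] [[ 0.02626885 -0.99345305  0.11117994  0.36530335]
 [-0.99964273 -0.02665477 -0.00198595  0.0183955 ]
 [ 0.00493642 -0.11108805 -0.99379831  1.52299159]
 [ 0.          0.          0.          1.        ]]
[[419.24109803   0.         247.78878675]
 [  0.         419.24109803 187.67680779]
 [  0.           0.           1.        ]] [[-0.31910394  0.77222689 -0.54939813  1.18699517]
 [ 0.94771436  0.26196298 -0.18224402  0.23768316]
 [ 0.00318824 -0.57882729 -0.81544393  1.07259219]
 [ 0.          0.          0.          1.        ]]
{'time_s': 0.05, 'q': array([ 1.10371237e+00,  1.81503344e-01,  1.60797382e+00,  6.51091446e-06,
        1.35382634e+00, -2.06311340e-01]), 'dq': array([-5.69492787e-04,  6.02621821e-04, -1.82607341e-03,  1.33620033e-03,
        6.77118090e-05,  3.14042502e-04]), 'joint_efforts': array([ 7.04849026e-04, -4.46242547e+01, -3.52585316e+01, -2.56831690e-04,
        4.01795260e-03,  2.23761822e-05]), 'eef_pos': array([0.14798949, 0.5550705 , 0.23042188]), 'eef_rot': array([-2.85608078e-04,  1.30017831e-01,  9.91511287e-01, -8.06342279e-04]), 'wrist_force': array([ 0.28598067, -0.24575129, -1.15052441]), 'torque': array([-0.0276394 ,  0.00271661,  0.00447766]), 'grasp_force': 0.0, 'opening': 1.003122663957231}
```

View pics/top1.png

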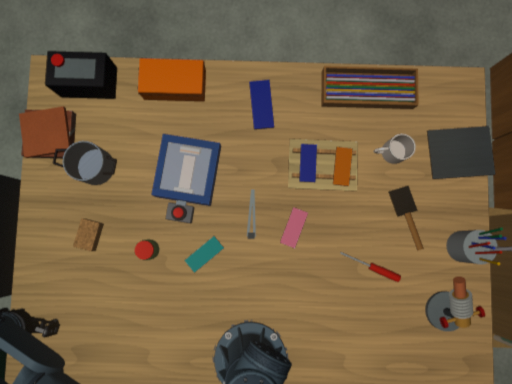

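View pics/scene1.png

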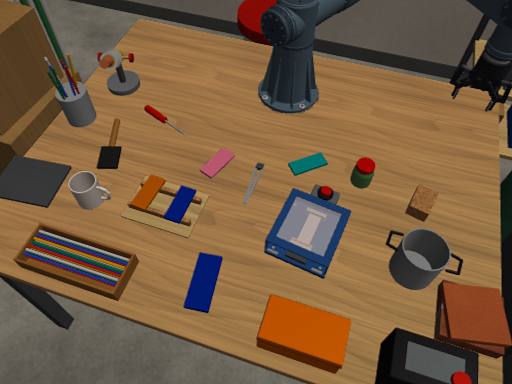

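The top view shows the fixture at (187,170) with its button at (179,213). The blue slab is on the rest at (308,163), and the larger blue one at (262,105) is a decoy. Next I'll measure these.

```bash
cat >> h.py <<'E'
def ray(uv,c,z,T=None):
    T=c['extrinsics'] if T is None else T
    uv=np.atleast_2d(uv).astype(float)
    d=np.c_[uv,np.ones(len(uv))]@np.linalg.inv(c['mtx']).T@T[:3,:3].T
    return T[:3,3]+d*((z-T[2,3])/d[:,2])[:,None]
def blob(m,near):
    n,l,s,ce=cv2.connectedComponentsWithStats(m.astype(np.uint8))
    i=1+np.argmin([np.hypot(*(ce[k]-near))+(1e3 if s[k,4]<25 else 0) for k in range(1,n)])
    return l==i,ce[i],s[i,4]
def rect(m,c,z,T=None):
    cs,_=cv2.findContours(m.astype(np.uint8),cv2.RETR_EXTERNAL,cv2.CHAIN_APPROX_NONE)
    p=ray(max(cs,key=cv2.contourArea)[:,0],c,z,T)[:,:2]
    r=cv2.minAreaRect((p*1000).astype(np.float32)); return r,cv2.boxPoints(r)
E
python3 - <<'E'
from h import *
for n,bt,sl,am,fx in(('top',(179,213),(308,163),(342,166),(187,150)),('scene',(326,193),(181,204),(150,192),(310,230))):
    c=dict(np.load(f'/tmp/{n}.npz')); hsv=cv2.cvtColor(c['color'],cv2.COLOR_RGB2HSV).astype(int); H,S,V=hsv[...,0],hsv[...,1],hsv[...,2]
    red=((H<6)|(H>172))&(S>170)&(V>90)
    m,ce,a=blob(red,bt); print(n,'button',ce,a,ray(ce,c,.064), c['z_map'][int(ce[1]),int(ce[0])])
    blue=(abs(H-118)<8)&(S>200)
    m,ce,a=blob(blue,sl); print('slab',ce,a,ray(ce,c,.042),*rect(m,c,.042))
    m,ce,a=blob((abs(H-12)<5)&(S>210)&(V>120),am); print('amber',ce,a,ray(ce,c,.042),rect(m,c,.042)[0])
    m,ce,a=blob((abs(H-108)<6)&(S>120)&~m,fx); print('fix',ce,a,*rect(m,c,.069))
    for p in (bt,sl,fx): print(p,hsv[p[1],p[0]])
E
```

```text
top button [177.6746988  212.22891566] 83 [[0.43913277 0.23237972 0.064     ]] 1.4602433Traceback (most recent call last):
  File "<stdin>", line 7, in <module>
  File "h.py", line 13, in blob
    i=1+np.argmin([np.hypot(*(ce[k]-near))+(1e3 if s[k,4]<25 else 0) for k in range(1,n)])
        ~~~~~~~~~^^^^^^^^^^^^^^^^^^^^^^^^^^^^^^^^^^^^^^^^^^^^^^^^^^^^^^^^^^^^^^^^^^^^^^^^^
    return _wrapfunc(a, 'argmin', axis=axis, out=out, **kwds)
    return _wrapit(obj, method, *args, **kwds)
    result = getattr(arr, method)(*args, **kwds)
ValueError: attempt to get argmin of an empty sequence
```

```bash
python3 - <<'E'
from h import *
for n,bt,sl,am,fx,fb in(('top',(178,212),(308,163),(342,166),(187,150),(187,139)),('scene',(326,193),(181,204),(150,192),(310,230),(272,240))):
    c=dict(np.load(f'/tmp/{n}.npz')); hsv=cv2.cvtColor(c['color'],cv2.COLOR_RGB2HSV).astype(int); H,S,V=hsv[...,0],hsv[...,1],hsv[...,2]
    print([hsv[p[1],p[0]].tolist() for p in (bt,sl,am,fx,fb)])
    red=((H<6)|(H>172))&(S>170)&(V>90)
    m,ce,a=blob(red,bt); print(n,'button',ce,a,ray(ce,c,.064))
    for nm,p,z in(('slab',sl,.042),('amber',am,.042),('fix',fb,.069)):
        h,s,v=hsv[p[1],p[0]]
        m,ce,a=blob((abs(H-h)<6)&(abs(S-s)<50)&(abs(V-v)<45),p); print(nm,ce,a,ray(ce,c,z),*rect(m,c,z))
E
```

```text
[[2, 203, 161], [118, 170, 108], [14, 233, 151], [13, 42, 172], [110, 148, 102]]
top button [177.6746988  212.22891566] 83 [[0.43913277 0.23237972 0.064     ]]
slab [307.80519481 162.66048237] 539 [[ 0.60610178 -0.16471635  0.042     ]] ((606.2239990234375, -164.87313842773438), (46.70318603515625, 114.4351806640625), 88.47191619873047) [[ 548.404   -186.69061]
 [ 662.7985  -189.74225]
 [ 664.044   -143.05566]
 [ 549.6495  -140.00403]]
amber [342.28547009 166.10769231] 585 [[ 0.59811064 -0.27278958  0.042     ]] ((598.3907470703125, -272.875244140625), (49.90617370605469, 117.62284851074219), 84.33817291259766) [[ 537.4044  -291.90445]
 [ 654.4535  -303.50876]
 [ 659.3771  -253.84604]
 [ 542.328   -242.24173]]
fix [186.35803375 170.36316948] 1363 [[0.56776069 0.21057574 0.069     ]] ((572.1780395507812, 212.6582489013672), (177.10556030273438, 191.34315490722656), 82.26074981689453) [[465.45297 137.7957 ]
 [655.05316 112.02846]
 [678.9031  287.5208 ]
 [489.30292 313.28802]]
[[1, 255, 168], [113, 246, 111], [13, 255, 158], [6, 28, 179], [107, 194, 100]]
scene button [325.87012987 189.
[... 175 characters left out ...]
0480651855469, 116.84081268310547), 88.0441665649414) [[ 550.64813 -186.37054]
 [ 667.42084 -190.35822]
 [ 669.1445  -139.88284]
 [ 552.37177 -135.89517]]
amber [147.61371841 191.53429603] 554 [[ 0.60235278 -0.27199082  0.042     ]] ((600.36865234375, -270.8763427734375), (53.51670455932617, 119.1831283569336), 85.14362335205078) [[ 538.7257  -292.4937 ]
 [ 657.48096 -302.58356]
 [ 662.0116  -249.25897]
 [ 543.25635 -239.16913]]
fix [306.54702194 234.63584117] 1914 [[0.60796552 0.21478332 0.069     ]] ((590.3544311523438, 212.4718475341797), (177.80264282226562, 224.3911895751953), 82.36408233642578) [[467.34073 139.26715]
 [689.7421  109.45057]
 [713.36816 285.67654]
 [490.96674 315.49313]]
```

send_rows:
  motion:
    - [0,0,-7.2,0,0,0,1]
    - [0,0,0,-33,-28,0,1]
    - [0,0,0,-33,-28,0,1]
    - [0,0,0,-33,-28,0,1]
    - [0,0,0,-33,-28,0,1]
    - [0,0,0,-33,-28,0,1]
    - [0,0,0,-33,-28,0,1]
    - [0,0,0,-33,-28,0,1]
    - [0,0,0,-33,-28,0,1]
    - [0,0,0,-33,-28,0,1]

```text
time_s: 1.1
eef_pos: [0.4093, 0.2643, 0.2311]
eef_rot: [-0.0, 0.068, 0.998, -0.0]
wrist_force: [-0.2, 0.8, 0.0]
opening: -0.002
grasp_force: 0.0
```

```bash
cat >> h.py <<'E'
from scipy.spatial.transform import Rotation as Ro
def pose(o=None):
    o=o or ctrl.get_obs(); q=o['eef_rot']; R=Ro.from_quat([q[1],q[2],q[3],q[0]]).as_matrix(); return o['eef_pos'],R
def goal(p,yaw=None,tilt=0):  # yaw: world deg of tool y; shift mm in present tool axes; turn about tool z
    P,R=pose(); 
    print('pos',P.round(4),'yaw y',np.degrees(np.arctan2(R[1,1],R[0,1])).round(2),'z',R[:,2].round(4),'shift',(R.T@(np.array(p)-P)*1000).round(1))
    if yaw is not None:
        a=np.radians(yaw); y=np.array([np.cos(a),np.sin(a),0]); z=np.array([0,0,-1.]); G=np.c_[np.cross(y,z),y,z]@Ro.from_euler('y',tilt,degrees=True).as_matrix()
        print('turn',Ro.from_matrix(R.T@G).as_rotvec(degrees=True).round(2),'shift after turn',(G.T@(np.array(p)-P)*1000).round(1))
E
python3 - <<'E'
from h import *
goal([.4354,.2331,.09],82.3); o,c=snap('wrist'); print(c['hand_eye'].round(3)); print(o['opening'],o['wrist_force'])
save(c,'w1.png')
E
```

```text
pos [0.4093 0.2643 0.2311] yaw y 82.25 z [-3.e-04 -0.e+00 -1.e+00] shift [-30.1 -27.4 141.1]
turn [-0.   -0.01 -0.05] shift after turn [-30.  -27.4 141.1]
[[-0.    -0.95  -0.313  0.08 ]
 [ 1.    -0.001  0.    -0.   ]
 [-0.    -0.313  0.95  -0.141]
 [ 0.     0.     0.     1.   ]]
-0.0024994659615151303 [-0.24458047  0.77016213  0.01878235]
```

send_rows:
  motion:
    - [0,0,0,-15,-13.7,20,1]
    - [0,0,0,-15,-13.7,20,1]
    - [0,0,0,0,0,25,1]
    - [0,0,0,0,0,25,1]
    - [0,0,0,0,0,25,1]
    - [0,0,0,0,0,20,1]
    - [0,0,0,0,0,10,1]
    - [0,0,0,0,0,0,1]
    - [0,0,0,0,0,0,1]
    - [0,0,0,0,0,0,1]

```text
time_s: 2.15
eef_pos: [0.4355, 0.235, 0.0875]
eef_rot: [0.001, 0.067, 0.998, 0.0]
wrist_force: [0.2, -0.0, -0.0]
opening: -0.004
grasp_force: 0.0
```

```bash
python3 - <<'E'
from h import *
o,c=snap('wrist'); P,R=pose(o); goal([.4354,.2331,.058],82.3); save(c,'w2.png'); print(o['wrist_force'])
T=np.eye(4);T[:3,:3]=R;T[:3,3]=P;T=T@c['hand_eye']
hsv=cv2.cvtColor(c['color'],cv2.COLOR_RGB2HSV).astype(int); H,S,V=hsv[...,0],hsv[...,1],hsv[...,2]
m=(((H<6)|(H>172))&(S>150)&(V>60)); n,l,s,ce=cv2.connectedComponentsWithStats(m.astype(np.uint8))
for i in range(1,n):
    if s[i,4]>150: print(s[i],ce[i],rect(l==i,c,.064,T)[0])
E
```

```text
pos [0.4355 0.235  0.0875] yaw y 82.26 z [ 2.2e-03  6.0e-04 -1.0e+00] shift [-0.1 -1.9 29.5]
turn [ 0.05  0.12 -0.04] shift after turn [-0.1 -1.9 29.5]
[ 0.21645517 -0.01276471 -0.03391253]
[ 382    0  130   47 4221] [442.5477375   18.30135039] ((343.32196044921875, 332.9958190917969), (56.58664321899414, 18.545989990234375), 82.248779296875)
[ 221  209   57   44 1734] [248.455594   230.22376009] ((432.2005310058594, 232.86610412597656), (30.941776275634766, 25.327266693115234), 83.57068634033203)
```

View pics/w2.png

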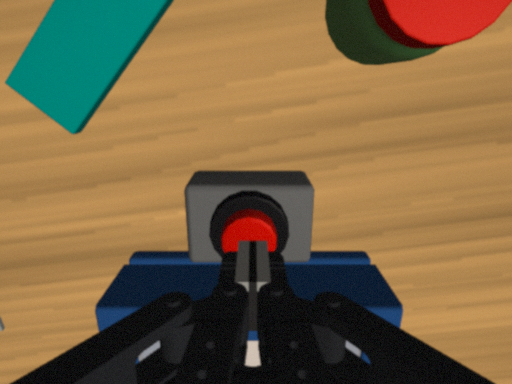

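The fingertips are over the button, whose front edge is at row 209 and centred at column 249. Pressing now.

send_rows:
  motion:
    - [0,0,0,0,-1.5,10,1]
    - [0,0,0,0,0,8,1]
    - [0,0,0,0,0,5,1]
    - [0,0,0,0,0,3,1]
    - [0,0,0,0,0,3,1]
    - [0,0,0,0,0,1.5,1]
    - [0,0,0,0,0,0,1]
    - [0,0,0,0,0,0,1]
    - [0,0,0,0,0,-20,1]
    - [0,0,0,0,0,-20,1]

```text
time_s: 3.2
eef_pos: [0.4341, 0.2331, 0.0957]
eef_rot: [-0.001, 0.068, 0.998, -0.0]
wrist_force: [0.6, -0.2, -0.6]
opening: -0.002
grasp_force: 0.0
```

send_rows:
  motion:
    - [0,0,0,10,0,-35,0]
    - [0,0,0,10,0,-35,-1]
    - [0,0,0,10,0,-35,-1]
    - [0,0,0,10,0,-30,-1]
    - [0,0,0,0,0,-30,-1]
    - [0,0,0,0,0,0,-1]
    - [0,0,0,0,0,0,-1]
    - [0,0,0,0,0,0,-1]
    - [0,0,0,0,0,0,-1]
    - [0,0,0,0,0,0,-1]

```text
time_s: 4.2
eef_pos: [0.3943, 0.2384, 0.2596]
eef_rot: [-0.001, 0.068, 0.998, -0.0]
wrist_force: [0.7, 0.3, 0.1]
opening: 0.995
grasp_force: 0.0
```

```bash
python3 - <<'E'
from h import *
o,c=snap('top'); save(c,'top2.png'); np.savez('/tmp/top2',**c)
o,c=snap('wrist'); save(c,'w3.png'); P,R=pose(o); np.savez('/tmp/w3',P=P,R=R,**c)
a=cv2.imread('pics/top2.png')[100:260,110:260]; b=cv2.imread('pics/w3.png')
cv2.imwrite('pics/cmb.png',np.hstack([cv2.resize(a,(360,384)),b[:, :440]]))
goal([.6,-.16,.15],88)
E
```

```text
pos [0.3946 0.2384 0.26  ] yaw y 82.25 z [-1.3e-03 -4.0e-04 -1.0e+00] shift [-257.4 -367.   109.9]
turn [-0.03 -0.07 -5.75] shift after turn [-219.2 -391.   110. ]
```

View pics/cmb.png

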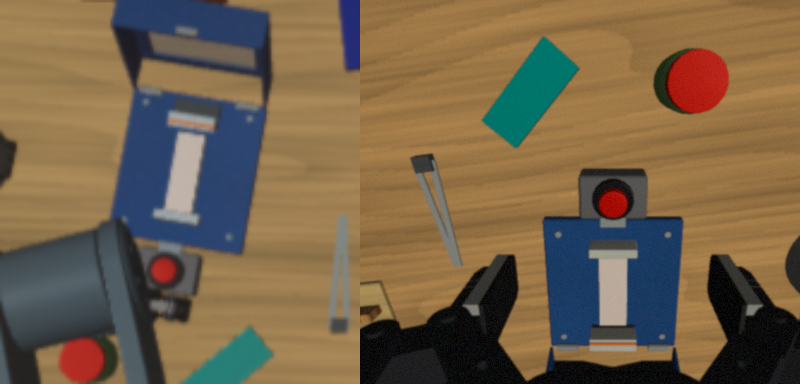

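The lid is open, with the bed, stop and orange-striped jaw in view (bed at about (612,295) in the composite). Now I'll measure the bed.

```bash
cat > m.py <<'E'
from h import *
def bed(c,T,near,half):
    hsv=cv2.cvtColor(c['color'],cv2.COLOR_RGB2HSV).astype(int); H,S,V=hsv[...,0],hsv[...,1],hsv[...,2]
    m,ce,a=blob((S<50)&(V>165)&((H<25)|(H>165)|(S<12)),near); x,y,w,h=cv2.boundingRect(m.astype(np.uint8)); print(ce,a,(x,y,w,h))
    r,b=rect(m,c,.035,T); print('bed',r,b.round(1).tolist())
    o,ce,a=blob((abs(H-10)<9)&(S>90)&(V>110)&(np.hypot(np.arange(512)[None]-near[0],np.arange(384)[:,None]-near[1])<half),(ce[0],ce[1])); print('orange',a,ce,rect(o,c,.058,T)[0])
    b2=(abs(H-110)<8)&(S>120); mm,ce,a=blob(b2,ce); r,b=rect(mm,c,.015,T); print('deck',a,r,b.round(1).tolist())
    return hsv
d=dict(np.load('/tmp/w3.npz')); T=np.eye(4);T[:3,:3]=d['R'];T[:3,3]=d['P'];h=bed(d,T@d['hand_eye'],(253,280),80)
print(h[280,253],h[249,253],h[345,253],h[338,253])
d=dict(np.load('/tmp/top2.npz')); h=bed(d,None,(187,171),40); print(h[171,187])
print(ray((178,212),d,.064))
E
python3 m.py
```

```text
[252.45428241 291.0630787 ] 1728 (239, 258, 28, 67)
bed ((569.6790771484375, 214.09228515625), (33.81730651855469, 99.27348327636719), 82.24409484863281) [[518.2000122070312, 204.0], [616.5999755859375, 190.60000610351562], [621.0999755859375, 224.10000610351562], [522.7999877929688, 237.5]]
orange 184 [252.5 343.5] ((629.7549438476562, 205.85536193847656), (57.70940017700195, 4.754430770874023), 82.24659729003906)
deck 78 ((711.942626953125, 284.01922607421875), (41.616432189941406, 10.156277656555176), 3.0861566066741943) [[690.9000244140625, 288.0], [691.4000244140625, 277.79998779296875], [733.0, 280.1000061035156], [732.4000244140625, 290.20001220703125]]
[ 14  42 187] [30 27 93] [ 13 111 173] [30 29 71]
[186.39769452 171.95100865] 347 (179, 156, 16, 33)
bed ((567.5642700195312, 214.70323181152344), (33.36203384399414, 102.218505859375), 82.1871337890625) [[514.7000122070312, 205.10000610351562], [615.9000244140625, 191.1999969482422], [620.5, 224.3000030517578], [519.2000122070312, 238.1999969482422]]
orange 469 [154.81449893 164.78251599] ((586.22509765625, 313.2146301269531), (36.88983154296875, 165.30447387695312), 82.07450866699219)
deck 2337 ((575.5398559570312, 212.97634887695312), (173.70938110351562, 193.4927215576172), 82.14942169189453) [[467.79998779296875, 140.1999969482422], [659.5, 113.69999694824219], [683.2000122070312, 285.79998779296875], [491.6000061035156, 312.20001220703125]]
[ 13  31 191]
[[0.43985544 0.23142018 0.064     ]]
```

send_rows:
  motion:
    - [0,0,-6,0,0,0,-1]
    - [0,0,0,-10,-44,5,-1]
    - [0,0,0,-10,-44,5,-1]
    - [0,0,0,-20,-44,5,-1]
    - [0,0,0,-20,-44,7,-1]
    - [0,0,0,-25,-42,7,-1]
    - [0,0,0,-25,-42,7,-1]
    - [0,0,0,-25,-42,7,-1]
    - [0,0,0,-25,-42,7,-1]
    - [0,0,0,-25,-42,7,-1]

```text
time_s: 5.3
eef_pos: [0.5686, -0.1549, 0.2031]
eef_rot: [-0.0, 0.015, 1.0, 0.0]
wrist_force: [0.5, 1.6, 0.6]
opening: 0.997
grasp_force: 0.0
```

```bash
cat > s.py <<'E'
from h import *
import sys
o,c=snap('wrist'); P,R=pose(o); T=np.eye(4);T[:3,:3]=R;T[:3,3]=P;T=T@c['hand_eye']; save(c,sys.argv[1])
hsv=cv2.cvtColor(c['color'],cv2.COLOR_RGB2HSV).astype(int); H,S,V=hsv[...,0],hsv[...,1],hsv[...,2]
M=(abs(H-117)<8)&(S>120)&(V>45); n,l,s,ce=cv2.connectedComponentsWithStats(M.astype(np.uint8))
for i in range(1,n):
    if s[i,4]>400: r,b=rect(l==i,c,.042,T); print(s[i],ce[i],r,b.round(1).tolist())
goal([.608,-.164,.1],88.3)
E
python3 s.py w4.png
```

```text
[ 215  151   53  113 5417] [241.69078826 205.98283183] ((607.0571899414062, -166.6230010986328), (49.19140625, 117.16587829589844), 88.45824432373047) [[547.7999877929688, -189.60000610351562], [665.0, -192.8000030517578], [666.2999877929688, -143.60000610351562], [549.2000122070312, -140.5]]
[ 339  292   29   79 1209] [350.31596361 330.74937965] ((756.0963745117188, -47.99940872192383), (106.64533996582031, 27.76717758178711), 6.699538707733154) [[701.5, -40.400001525878906], [704.7999877929688, -68.0], [810.7000122070312, -55.599998474121094], [807.4000244140625, -28.0]]
pos [ 0.5706 -0.1615  0.2011] yaw y 88.02 z [-0.     -0.0029 -1.    ] shift [-37.4  -0.9 101.1]
turn [-0.17  0.   -0.28] shift after turn [-37.4  -1.4 101.1]
```

View pics/w4.png

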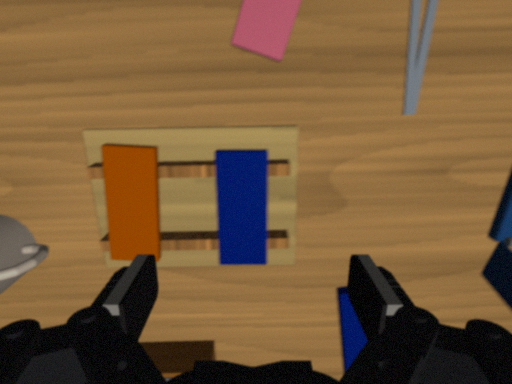

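The blue slab is at (241,206) in the wrist view and measures 117x49 on its plane. Moving above it.

send_rows:
  motion:
    - [0,0,-0.4,-12,0,15,-1]
    - [0,0,0,-12,0,25,-1]
    - [0,0,0,-12,0,25,-1]
    - [0,0,0,0,0,25,-1]
    - [0,0,0,0,0,20,-1]
    - [0,0,0,0,0,10,-1]
    - [0,0,0,0,0,0,-1]
    - [0,0,0,0,0,0,-1]
    - [0,0,0,0,0,0,-1]
    - [0,0,0,0,0,0,-1]

```text
time_s: 6.35
eef_pos: [0.6048, -0.1542, 0.0852]
eef_rot: [0.001, 0.012, 1.0, -0.0]
wrist_force: [-0.0, -0.5, -0.2]
opening: 0.999
grasp_force: 0.0
```

```bash
python3 -c "
from h import *
goal([.6075,-.165,.016],88.4)"
```

```text
pos [ 0.6048 -0.1542  0.0852] yaw y 88.66 z [ 0.0021 -0.001  -1.    ] shift [ -2.8 -10.7  69.2]
turn [-0.05  0.12  0.26] shift after turn [ -3.  -10.7  69.2]
```

send_rows:
  motion:
    - [0,0,0.2,-3,-5,0,-1]
    - [0,0,0,0,-5,0,-1]
    - [0,0,0,0,0,14,-1]
    - [0,0,0,0,0,16,-1]
    - [0,0,0,0,0,16,-1]
    - [0,0,0,0,0,14,-1]
    - [0,0,0,0,0,9,-1]
    - [0,0,0,0,0,0,-1]
    - [0,0,0,0,0,0,-0.6]
    - [0,0,0,0,0,0,-0.4]

```text
time_s: 7.35
eef_pos: [0.6074, -0.1641, 0.0156]
eef_rot: [0.001, 0.013, 1.0, -0.0]
wrist_force: [0.2, -0.1, -0.4]
opening: 0.707
grasp_force: 0.0
```

send_rows:
  motion:
    - [0,0,0,0,0,0,-0.2]
    - [0,0,0,0,0,0,0]
    - [0,0,0,0,0,0,0.2]
    - [0,0,0,0,0,0,1]
    - [0,0,0,0,0,0,1]
    - [0,0,0,0,0,0,1]
    - [0,0,0,0,0,0,1]
    - [0,0,0,0,0,0,1]
    - [0,0,0,0,0,0,1]
    - [0,0,0,0,0,0,1]

```text
time_s: 8.35
eef_pos: [0.6076, -0.1643, 0.0161]
eef_rot: [0.001, 0.013, 1.0, -0.0]
wrist_force: [-0.6, 0.1, 5.6]
opening: 0.571
grasp_force: 62.8
```

```bash
python3 -c "
from h import *
goal([.6075,-.165,.016],88.4)
o,c=snap('wrist');save(c,'w5.png')"
```

```text
pos [ 0.6076 -0.1643  0.0161] yaw y 88.46 z [ 0.002 -0.001 -1.   ] shift [ 0.1 -0.7  0.1]
turn [-0.05  0.12  0.06] shift after turn [ 0.1 -0.7  0.1]
```

View pics/w5.png

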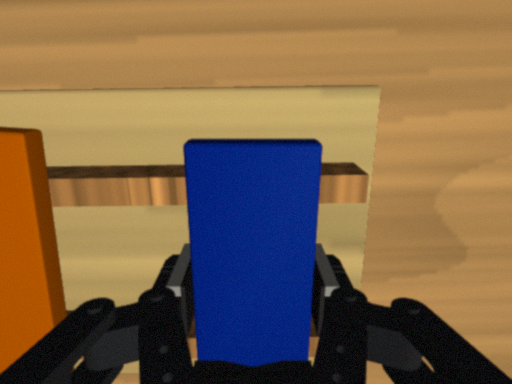

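The slab is gripped squarely, with its near end's top edge at about row 147 and columns 186–321. Next I'll work out its offset in the tool and the lift.

```bash
cat > g.py <<'E'
from h import *
O=np.array([.5755,.2133,0]); a=np.radians(-7.8); U=np.array([np.cos(a),np.sin(a),0]); Vv=np.array([-np.sin(a),np.cos(a),0])
def slab(fx,fz,th,dx,dz=-19.9,fy=0): # slab centre (mm, fixture; fz above bed) -> tcp goal
    y=Vv; z=np.array([0,0,-1.]); G=np.c_[np.cross(y,z),y,z]@Ro.from_euler('y',th,degrees=True).as_matrix()
    p=O+U*fx/1e3+Vv*fy/1e3+np.array([0,0,.035+fz/1e3])-G@np.array([dx,0,dz])/1e3
    goal(p,82.2,th); return p
E
python3 - <<'E'
from g import *
o,c=snap('wrist'); P,R=pose(o); T=np.eye(4);T[:3,:3]=R;T[:3,3]=P;T=T@c['hand_eye']
g=c['color'][125:160,230:280].astype(int).mean(1); print([(i+125,v.round().tolist()) for i,v in enumerate(g)][8:30])
for r,z in((140,.030),(141,.03),(146,.042),(147,.042),(148,.042)): print(r,((ray((254,r),c,z,T)-P)@R*1000).round(1))
slab(-22,60,8,0)
E
```

```text
[(133, [186.0, 160.0, 99.0]), (134, [186.0, 161.0, 99.0]), (135, [187.0, 161.0, 100.0]), (136, [187.0, 161.0, 99.0]), (137, [176.0, 152.0, 96.0]), (138, [129.0, 113.0, 80.0]), (139, [67.0, 61.0, 60.0]), (140, [19.0, 23.0, 51.0]), (141, [3.0, 13.0, 51.0]), (142, [2.0, 12.0, 59.0]), (143, [3.0, 21.0, 82.0]), (144, [3.0, 26.0, 102.0]), (145, [3.0, 29.0, 112.0]), (146, [4.0, 33.0, 120.0]), (147, [6.0, 38.0, 127.0]), (148, [8.0, 39.0, 129.0]), (149, [8.0, 39.0, 130.0]), (150, [7.0, 39.0, 130.0]), (151, [6.0, 39.0, 129.0]), (152, [8.0, 39.0, 130.0]), (153, [6.0, 39.0, 130.0]), (154, [8.0, 39.0, 130.0])]
140 [[ 58.7   0.1 -14. ]]
141 [[ 58.3   0.1 -14. ]]
146 [[ 58.6   0.  -26. ]]
147 [[ 58.2   0.  -26. ]]
148 [[ 57.9   0.  -26. ]]
pos [ 0.6076 -0.1644  0.0161] yaw y 88.46 z [ 0.0019 -0.001  -1.    ] shift [ 66.8 379.3 -59.7]
turn [-0.48  8.11  6.24] shift after turn [115.  369.8 -43.6]
```

send_rows:
  motion:
    - [0,0,0,0,0,-5,1]
    - [0,0,0,0,0,-10,1]
    - [0,0,0,0,0,-15,1]
    - [0,0,0,0,0,-20,1]
    - [0,0,0,10,0,-20,1]
    - [0,0,0,15,0,-20,1]
    - [0,0,0,20,0,-20,1]
    - [0,0,0,20,0,0,1]
    - [0,0,0,15,0,0,1]
    - [0,0,0,0,0,0,1]

```text
time_s: 9.45
eef_pos: [0.5254, -0.1615, 0.1258]
eef_rot: [-0.0, 0.014, 1.0, -0.0]
wrist_force: [0.7, -0.8, -2.1]
opening: 0.572
grasp_force: 62.3
```

send_rows:
  motion:
    - [0,0,1,0,15,0,1]
    - [0,0,1,0,25,0,1]
    - [0,0,1,0,35,0,1]
    - [0,0,1,0,40,0,1]
    - [0,0,1,0,40,0,1]
    - [0,0,1,0,40,0,1]
    - [0,0,0.2,0,40,0,1]
    - [0,0,0,0,40,0,1]
    - [0,0,0,0,30,0,1]
    - [0,0,0,0,20,0,1]

```text
time_s: 10.45
eef_pos: [0.5601, 0.1643, 0.1255]
eef_rot: [0.001, 0.067, 0.998, 0.0]
wrist_force: [-0.7, 0.3, -0.1]
opening: 0.573
grasp_force: 62.3
```

send_rows:
  motion:
    - [0,2,0,0,15,0,1]
    - [0,2,0,0,10,0,1]
    - [0,2,0,0,0,0,1]
    - [0,2,0,0,0,0,1]
    - [0,0,0,0,0,0,1]
    - [0,0,0,0,0,0,1]
    - [0,0,0,0,0,0,1]
    - [0,0,0,0,0,0,1]
    - [0,0,0,0,0,0,1]
    - [0,0,0,0,0,0,1]

```text
time_s: 11.45
eef_pos: [0.5627, 0.1862, 0.1249]
eef_rot: [-0.069, 0.067, 0.995, 0.005]
wrist_force: [-0.1, 0.4, -1.5]
opening: 0.572
grasp_force: 62.3
```

```bash
python3 - <<'E'
from g import *
slab(-22,45,8,-1); o,c=snap('wrist'); save(c,'w6.png'); P,R=pose(o); np.savez('/tmp/w6',P=P,R=R,**c)
print(o['opening'],o['grasp_force'],o['wrist_force'])
E
```

```text
pos [0.5627 0.1862 0.1249] yaw y 82.25 z [-0.1376  0.0188 -0.9903] shift [ 7.6 28.6 66.2]
turn [-0.01  0.02  0.05] shift after turn [ 7.6 28.6 66.2]
0.5720772128947721 62.347118854522705 [-0.1332605   0.44291094 -1.50183462]
```

View pics/w6.png

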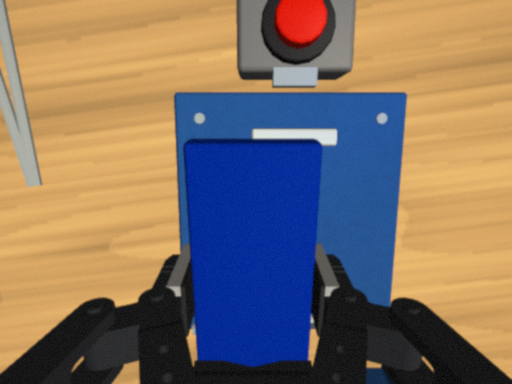

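Slab still firmly held at 8° tilt. The stop shows at about (294,136), which checks the lateral alignment, along with the deck edges at columns 175 and 406.

```bash
python3 - <<'E'
from g import *
d=dict(np.load('/tmp/w6.npz')); T=np.eye(4);T[:3,:3]=d['R'];T[:3,3]=d['P'];T=T@d['hand_eye']
f=lambda uv,z:[(float((p-O)@U*1000),float((p-O)@Vv*1000)) for p in ray(uv,d,z,T)]
print(np.round(f([(252,129),(337,129),(252,145),(337,145)],.043),1)); print(np.round(f([(175,93),(406,93)],.015),1)); print(np.round(f([(302,22)],.064),1))
E
```

```text
[[-69.9 -29.3]
 [-69.9  29.3]
 [-59.  -29.3]
 [-59.   29.8]]
[[-96.9 -87.7]
 [-97.   87.4]]
[[-132.2    0.4]]
```

```bash
sed -i 's/O=np.array(\[.5755,.2133,0\])/O=np.array([.5770,.2131,0])/' g.py; python3 - <<'E'
from g import *
slab(-22,45,8,-1);slab(-22,16.3,8,-1);slab(5,16.3,8,-1)
E
```

```text
pos [0.5627 0.1862 0.1249] yaw y 82.26 z [-0.1376  0.0188 -0.9903] shift [ 6.1 28.6 66. ]
turn [-0.01  0.02  0.06] shift after turn [ 6.1 28.6 66. ]
pos [0.5627 0.1862 0.1249] yaw y 82.26 z [-0.1376  0.0188 -0.9903] shift [ 2.1 28.6 94.4]
turn [-0.01  0.02  0.06] shift after turn [ 2.1 28.6 94.4]
pos [0.5627 0.1862 0.1249] yaw y 82.26 z [-0.1376  0.0188 -0.9903] shift [-24.6  28.6  90.7]
turn [-0.01  0.02  0.06] shift after turn [-24.6  28.6  90.6]
```

send_rows:
  motion:
    - [0,0,0,3,8,0,1]
    - [0,0,0,3,12,0,1]
    - [0,0,0,0,8.6,8,1]
    - [0,0,0,0,0,15,1]
    - [0,0,0,0,0,18,1]
    - [0,0,0,0,0,15,1]
    - [0,0,0,0,0,10,1]
    - [0,0,0,0,0,0,1]
    - [0,0,0,0,0,0,1]
    - [0,0,0,0,0,0,1]

```text
time_s: 12.5
eef_pos: [0.5525, 0.2166, 0.0611]
eef_rot: [-0.069, 0.067, 0.995, 0.005]
wrist_force: [-0.5, 0.1, -2.3]
opening: 0.574
grasp_force: 62.4
```

send_rows:
  motion:
    - [0,0,0,-1,0,8,1]
    - [0,0,0,-1,0,8,1]
    - [0,0,0,-1,0,7,1]
    - [0,0,0,-1,0,5,1]
    - [0,0,0,0,0,0,1]
    - [0,0,0,0,0,0,1]
    - [0,0,0,0,0,0,1]
    - [0,0,0,0,0,0,1]
    - [0,0,0,0,0,0,1]
    - [0,0,0,0,0,0,1]

```text
time_s: 13.5
eef_pos: [0.5518, 0.2166, 0.0322]
eef_rot: [-0.069, 0.067, 0.995, 0.005]
wrist_force: [-0.2, -0.2, -2.9]
opening: 0.572
grasp_force: 62.4
```

```bash
python3 - <<'E'
from g import *
slab(-22,16.3,8,-1);slab(5,16.3,8,-1)
o,c=snap('scene'); save(c,'s2.png'); cv2.imwrite('pics/s2c.png',cv2.resize(c['color'][130:290,220:400,::-1],(720,600),interpolation=cv2.INTER_CUBIC[0] if 0 else 2)); print(o['opening'],o['wrist_force'])
E
```

```text
pos [0.5518 0.2166 0.0322] yaw y 82.25 z [-0.1376  0.0188 -0.9903] shift [ 0.2 -0.   0.5]
turn [-0.    0.02  0.05] shift after turn [ 0.2 -0.   0.5]
pos [0.5518 0.2166 0.0322] yaw y 82.25 z [-0.1376  0.0188 -0.9903] shift [-26.5  -0.1  -3.3]
turn [-0.    0.02  0.05] shift after turn [-26.5  -0.   -3.3]
0.5716259872026731 [-0.21383579 -0.17460329 -2.86860404]
```

View pics/s2c.png

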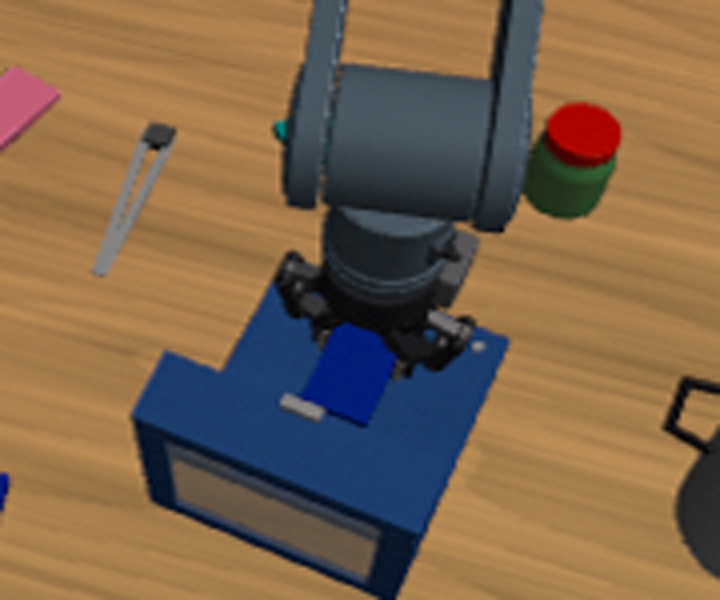

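The slab is in position in front of the jaw, whose left edge shows at (302,406). The lid hides the rest. Pushing it under the lip.

send_rows:
  motion:
    - [0,0,0,-2,0,-0.2,1]
    - [0,0,0,-2,0,-0.3,1]
    - [0,0,0,-2,0,-0.2,1]
    - [0,0,0,-2,0,-0.3,1]
    - [0,0,0,-2,0,-0.2,1]
    - [0,0,0,-2,0,-0.3,1]
    - [0,0,0,-1,0,-0.1,1]
    - [0,0,0,0,0,0,1]
    - [0,0,0,0,0,0,1]
    - [0,0,0,0,0,0,1]

```text
time_s: 14.55
eef_pos: [0.5645, 0.2149, 0.0317]
eef_rot: [-0.07, 0.067, 0.995, 0.005]
wrist_force: [0.3, 0.9, -1.4]
opening: 0.572
grasp_force: 62.4
```

send_rows:
  motion:
    - [0,0,0,-2,0,-0.2,1]
    - [0,0,0,-2,0,-0.3,1]
    - [0,0,0,-1,0,-0.1,1]
    - [0,0,0,0,0,0,1]
    - [0,0,0,0,0,0,1]
    - [0,0,0,0,0,0,1]
    - [0,0,0,0,0,0,1]
    - [0,0,0,0,0,0,1]
    - [0,0,0,0,0,0,1]
    - [0,0,0,0,0,0,1]

```text
time_s: 15.55
eef_pos: [0.5695, 0.2142, 0.0316]
eef_rot: [-0.07, 0.067, 0.995, 0.005]
wrist_force: [-4.8, 1.2, -0.8]
opening: 0.571
grasp_force: 62.4
```

```bash
python3 - <<'E'
from g import *
slab(5,16.3,8,-1);o=ctrl.get_obs();print(o['wrist_force'],o['torque'],o['opening'])
E
```

```text
pos [0.5695 0.2142 0.0316] yaw y 82.26 z [-0.1382  0.0188 -0.9902] shift [-8.7 -0.1 -1.4]
turn [-0.01 -0.02  0.06] shift after turn [-8.7 -0.  -1.4]
[-4.80435692  1.24075097 -0.78555492] [0.13980011 0.48262035 0.04504409] 0.5705759399657911
```

send_rows:
  motion:
    - [0,0,0,-2,0,-0.3,1]
    - [0,0,0,-2,0,-0.3,1]
    - [0,0,0,-2,0,-0.3,1]
    - [0,0,0,-2,0,-0.3,1]
    - [0,0,0,0,0,0,1]
    - [0,0,0,0,0,0,1]
    - [0,0,0,0,0,0,1]
    - [0,0,0,0,0,0,1]
    - [0,0,0,0,0,0,1]
    - [0,0,0,0,0,0,1]

```text
time_s: 16.55
eef_pos: [0.5768, 0.2132, 0.0315]
eef_rot: [-0.071, 0.067, 0.995, 0.005]
wrist_force: [-6.3, 0.9, 0.7]
opening: 0.577
grasp_force: 62.4
```

```bash
python3 - <<'E'
from g import *
slab(5,16.3,8,-1);slab(4,11.2,4,-1);slab(3.5,6.5,0,-1);o=ctrl.get_obs();print(o['wrist_force'],o['torque'],o['opening'])
o,c=snap('wrist');save(c,'w7.png')
E
```

```text
pos [0.5768 0.2132 0.0315] yaw y 82.27 z [-0.1399  0.0187 -0.99  ] shift [-1.4 -0.1 -0.4]
turn [-0.02 -0.11  0.07] shift after turn [-1.4 -0.1 -0.4]
pos [0.5768 0.2132 0.0315] yaw y 82.27 z [-0.1399  0.0187 -0.99  ] shift [-2.5 -0.1  4.8]
turn [-0.02 -4.11  0.07] shift after turn [-2.1 -0.1  4.9]
pos [0.5768 0.2132 0.0315] yaw y 82.27 z [-0.1399  0.0187 -0.99  ] shift [-4.  -0.1  9.4]
turn [-0.02 -8.11  0.07] shift after turn [-2.7 -0.1  9.9]
[-6.33434579  0.93123394  0.67488409] [ 0.14041103  0.88665248 -0.00556624] 0.5766020088214939
```

View pics/w7.png

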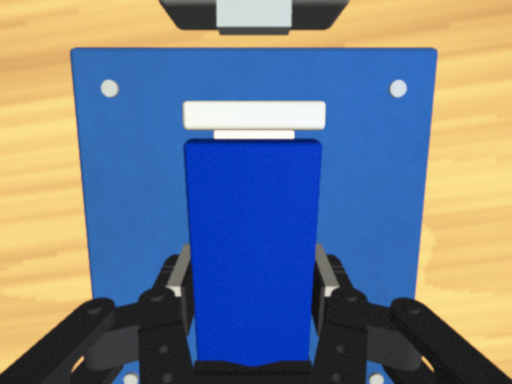

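The slab end (row 140) is past the stop (rows 101–129), with a strip of bed showing between, and it is centred laterally (254 against 253.5). One margin check next.

```bash
python3 - <<'E'
from g import *
o,c=snap('wrist'); P,R=pose(o); T=np.eye(4);T[:3,:3]=R;T[:3,3]=P;T=T@c['hand_eye']
p=ray([(254,128.5)],c,.043,T)[0]; print('stop x',(p-O)@U*1000)
for l in((59,0,-13.9),(59,0,-25.9)):
    e=P+R@np.array(l)/1e3; print('slab end x,z',(e-O)@U*1000,e[2]*1000)
    q=np.linalg.inv(T)@np.r_[e,1]; print((c['mtx']@q[:3]/q[2])[:2])
E
```

```text
stop x -60.438655176127064
slab end x,z -56.584643806315555 53.57855312138436
[253.56221742 138.39696968]
slab end x,z -54.89129943813853 65.45847571752954
[253.69222976 143.90066409]
```

Stop margin is about 3.9 mm. Lowering the far end.

send_rows:
  motion:
    - [0,-1,0,-0.5,0,1.2,1]
    - [0,-1,0,-0.5,0,1.2,1]
    - [0,-1,0,-0.5,0,1.2,1]
    - [0,-1.1,0,-0.5,0,1.2,1]
    - [0,-1,0,-0.3,0,1.2,1]
    - [0,-1,0,-0.2,0,1.2,1]
    - [0,-1,0,-0.2,0,1,1]
    - [0,-1,0,0,0,1,1]
    - [0,0,0,0,0,0,1]
    - [0,0,0,0,0,0,1]

```text
time_s: 17.65
eef_pos: [0.5791, 0.2129, 0.0224]
eef_rot: [0.0, 0.067, 0.998, -0.0]
wrist_force: [-6.6, 1.2, 0.9]
opening: 0.575
grasp_force: 62.7
```

```bash
python3 - <<'E'
from g import *
slab(3.5,6.5,0,-1);slab(0.5,6,0,-1);o=ctrl.get_obs();print(o['wrist_force'],o['torque'],o['opening'])
o,c=snap('wrist'); P,R=pose(o); T=np.eye(4);T[:3,:3]=R;T[:3,3]=P;T=T@c['hand_eye'];save(c,'w8.png')
for l in((59,0,-13.9),(59,0,-25.9)):
    e=P+R@np.array(l)/1e3; print('slab end x,z',(e-O)@U*1000,e[2]*1000)
E
```

```text
pos [0.5791 0.2129 0.0224] yaw y 82.27 z [ 7.e-04 -3.e-04 -1.e+00] shift [-0.4 -0.1  0.8]
turn [-0.01  0.04  0.07] shift after turn [-0.4 -0.1  0.8]
pos [0.5791 0.2129 0.0224] yaw y 82.27 z [ 7.e-04 -3.e-04 -1.e+00] shift [ 2.6 -0.1  1.3]
turn [-0.01  0.04  0.07] shift after turn [ 2.6 -0.1  1.3]
[-6.56790188  1.20226327  0.90620961] [0.13156836 0.88272245 0.01752779] 0.5752254326027774
slab end x,z -56.91372678822764 36.2913382305385
slab end x,z -56.92233745635253 48.29133487575214
```

View pics/w8.png

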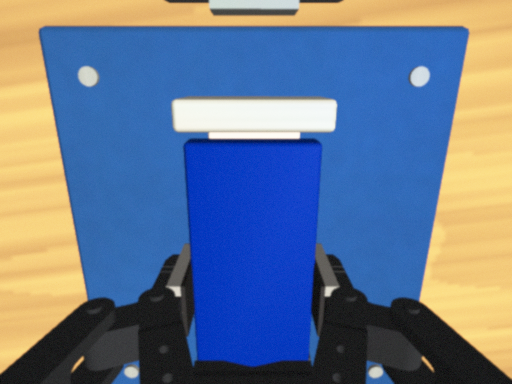

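The slab is level behind the stop, with a bed strip at rows 132–138. I'll ease it back to the stop, settle it and release.

send_rows:
  motion:
    - [0,0,0,0,0,0.6,1]
    - [0,0,0,0.7,0,0.5,1]
    - [0,0,0,0.7,0,0,1]
    - [0,0,0,0.7,0,0,1]
    - [0,0,0,0.4,0,0,1]
    - [0,0,0,0,0,0,1]
    - [0,0,0,0,0,0,0.1]
    - [0,0,0,0,0,0,-0.3]
    - [0,0,0,0,0,0,-0.6]
    - [0,0,0,0,0,0,-1]

```text
time_s: 18.7
eef_pos: [0.5784, 0.213, 0.0218]
eef_rot: [0.002, 0.068, 0.998, 0.0]
wrist_force: [-0.3, 0.1, 0.2]
opening: 0.943
grasp_force: 0.0
```

send_rows:
  motion:
    - [0,0,0,0,0,0,-1]
    - [0,0,0,0,0,0,-1]
    - [0,0,0,0,0,0,-1]
    - [0,0,0,0,0,-10,-1]
    - [0,0,0,0,0,-20,-1]
    - [0,0,0,0,0,-30,-1]
    - [0,0,0,10,0,-40,-1]
    - [0,0,0,10,0,-40,-1]
    - [0,0,0,15,0,-40,-1]
    - [0,0,0,15,0,-30,-1]

```text
time_s: 19.7
eef_pos: [0.5275, 0.2201, 0.2349]
eef_rot: [0.003, 0.068, 0.998, 0.0]
wrist_force: [0.8, 0.1, -0.7]
opening: 1.003
grasp_force: 0.0
```

send_rows:
  motion:
    - [0,0,0,30,0,-5,-1]
    - [0,0,0,30,0,0,-1]
    - [0,0,0,30,0,0,-1]
    - [0,0,0,15,0,0,-1]
    - [0,0,0,0,0,0,-1]
    - [0,0,0,0,0,0,-1]
    - [0,0,0,0,0,0,-1]
    - [0,0,0,0,0,0,-1]
    - [0,0,0,0,0,0,-1]
    - [0,0,0,0,0,0,-1]

```text
time_s: 20.7
eef_pos: [0.4234, 0.2339, 0.2357]
eef_rot: [0.001, 0.068, 0.998, -0.0]
wrist_force: [-0.8, 0.2, 1.1]
opening: 1.002
grasp_force: 0.0
```

```bash
python3 - <<'E'
from g import *
o,c=snap('wrist'); P,R=pose(o); T=np.eye(4);T[:3,:3]=R;T[:3,3]=P;T=T@c['hand_eye']
hsv=cv2.cvtColor(c['color'],cv2.COLOR_RGB2HSV).astype(int); H,S,V=hsv[...,0],hsv[...,1],hsv[...,2]
q=np.linalg.inv(T)@np.r_[O+[0,0,.047],1]; uv=(c['mtx']@q[:3]/q[2])[:2]; print(uv,P)
m,ce,a=blob((abs(H-117)<5)&(S>150)&(V>45),uv); r,b=rect(m,c,.047,T); b=np.c_[b/1000,[0]*4]-O
print(a,r,np.c_[b@U,b@Vv].round(4).tolist())
_,t=snap('top'); a=c['color'][150:384,130:380]; b=t['color'][90:260,110:270]
cv2.imwrite('pics/fin.png',np.hstack([cv2.resize(a,(420,393)),cv2.resize(b,(370,393))])[:,:,::-1])
E
```

```text
[252.94114738 294.07347153] [0.42344188 0.23391506 0.23569302]
2763 ((575.008056640625, 213.45387268066406), (50.557987213134766, 118.30670928955078), 82.20438385009766) [[-0.0612, -0.0252], [0.0571, -0.0252], [0.0571, 0.0254], [-0.0612, 0.0254]]
```

View pics/fin.png

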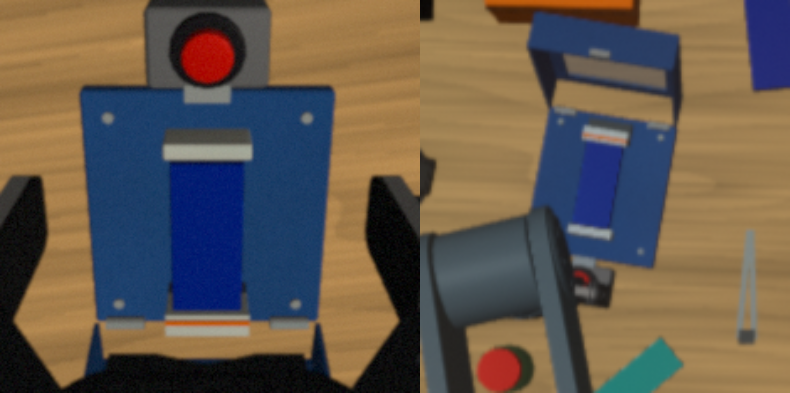

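The slab lies between the stop (207,152) and the lipped jaw (207,322), centred to within 0.2 mm. The lid is open and the arm is clear.

```bash
python3 -c "
from bench import ctrl
print(ctrl.hand_in())"
```

```text
the job is handed in; nothing more can be done
None
```

The job is handed in, with no verdict returned: the button press opened the lid fully, the blue slab sits centred between the fixed stop and the sprung jaw, and I moved nothing else (about 21 s of the 62 s allowed).

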